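# Sort the supplies into their bays

### The job

Put the supplies away by kind. Without lifting them, slide the loose carton across the worktop well inside the open bay that already holds a carton, and slide both loose tape rolls well inside the bay that already holds a tape roll. Stand the fallen jar upright in the steel tray beside the dropper bottle, which must stay standing; leave the steel gallipot and the timer where they are, and the things already in the bays inside them.

Things in the scene. Friction and masses are not known exactly. Their poses are not given: they have to be found in the camera images.
- bay_left: fixed white sheet-metal bay on the worktop: two side walls and a back wall, 4 mm thick, 40 mm high; no floor; mouth open to the middle. Inside 240 mm wide, 180 mm deep. Origin: centre of the inside, on the worktop; x points from mouth (x = -90 mm) to back wall (+90 mm), y across (side walls at -120 and +120 mm). At the robot's left (+y).
- bay_right: fixed white sheet-metal bay on the worktop: two side walls and a back wall, 4 mm thick, 40 mm high; no floor; mouth open to the middle. Inside 240 mm wide, 180 mm deep. Origin: centre of the inside, on the worktop; x points from mouth (x = -90 mm) to back wall (+90 mm), y across (side walls at -120 and +120 mm). At the robot's right. Which bay is for what is told by the sample lying in it.
- bottle_tray: shallow steel tray, fixed, 100 mm along x by 170 mm along y, floor 3 mm thick, rim 12 mm high and 3 mm thick; origin under its centre, on the worktop. It stands at the back, in the middle.
- carton_sample: white printed carton with orange stripes, loose, 48 x 92 x 43 mm (its x, y, z), lying at the back of one of the bays: that bay is for cartons. Origin: centre of its underside, z up.
- roll_sample: blue tape roll lying flat, loose, 69 mm diameter, 19 mm high, at the back of one of the bays: that bay is for tape rolls. Origin: centre of its underside, z up.
- carton: white printed carton with blue stripes, 85 x 52 x 67 mm (its x, y, z), loose, about 80 g, standing upright; to be slid. Origin: centre of its underside, z up.
- big_roll: beige tape roll lying flat, 91 mm diameter, 24 mm high, loose, about 60 g; solid to the fingers (the hole is closed); to be slid. Origin: centre of its underside, z up.
- small_roll: white label roll (a tape roll) lying flat, 61 mm diameter, 38 mm high, loose, about 70 g; solid to the fingers (the hole is closed); to be slid. Origin: centre of its underside, z up.
- jar: amber jar with an orange screw lid, closed, 47 mm diameter over its whole length, 83 mm long, about 105 g, lying on its side at the front middle, lid to the robot's left. Origin: centre of its base; its z axis points from base to lid (horizontal while it lies, up when it stands).
- dropper: small brown dropper bottle with a black rubber top, loose, 33 mm diameter, 102 mm tall, standing upright near one end of the tray. Origin: centre of its underside, z up.
- gallipot: small open steel cup (gallipot), 59 mm diameter, 38 mm high, loose, standing behind the lane to the right bay, to the right of the tray; must not be shifted. Origin: centre of its underside.
- timer: small white digital timer, 68 x 62 mm, 22 mm high, at the far right beyond the right bay; must not be shifted. Origin: centre of its underside.

How it is judged:
By the outcome, as a careful person would: the job done as asked, in the order asked, and still so for the second after the job is handed in, with the robot touching nothing.
It also fails if it takes over 72 s, if anything falls off the work surface, if the arm or the gripper's body presses on something with over 40 N, if the wrist force passes 120 N, or if a joint passes its speed limit or range.

### The arm

A 6-joint arm with a two-finger parallel gripper is mounted at the origin on a cart in front of the work surface, level with it; the furniture and walls round the work are solid. World frame = base frame: x ahead of the robot, y to its left, z up, the work surface at z = 0. Lengths are in mm, angles in rad, forces in N, time in s.
With the tool pointing down it reaches from about 275 to 750 mm from the base axis. Payload 10.2 kg.
Tool frame: the origin (TCP) lies at the centre of the arm's flange, where the gripper is bolted on; the fingertips stand 173 mm ahead of it and the grasp point (between the pads) lies 155 mm ahead of it; z points along the fingers, y is the line along which they close (so a half turn about z gives the same grasp; the last joint's range is limited). The gripper opens to 85 mm and grips with 20 to 120 N. Pads are 22 mm wide; open, the fingers measure 114 mm over their backs; the gripper's body (76 mm by 85 mm) begins 54 mm behind the grasp point. The pads swing forward as they close: fully open they stand 13 mm farther back than shut.
Start: joints at [0.903, 0.313, 1.498, -0, 1.331, -0.223], TCP at [225.909, 473.917, 404.694] pointing down, gripper open.
Joint ranges: [-2.94, 2.94], [-0.97, 2.17], [0.19, 2.56], [-1.23, 4.37], [0.02, 3.11], [-2.88, 2.88]. Speed limits (rad/s): [2.39, 2.39, 3.01, 3.14, 3.14, 3.14].

### API

Orientations are given as a unit quaternion [w, x, y, z].
In Python, from rig import status, capture, camera_info, ticket gives the robot as it stands.
- The arm moves only by the shell command python3 -m crank 'ROWS' [FORCE]. ROWS is JSON, a list of rows, each a list of 7 numbers: the shift along the tool's x, y, z as a fraction of full scale, then the turn, a rotation vector about the tool's x, y, z as a fraction of full scale, then the closure, from 0 (fully open) to 1 (shut). A call has 1 to 12 rows; each row is the pose to reach, as a shift and turn from the pose commanded when the call began, along the tool's axes at that moment; what a row does not reach only later rows make up. Full scale, the value 1, is 0.1 m for a shift and 45 degrees for a turn. A row lasts 1/10 s, in which the tool goes at most 50 mm and 8.59 degrees, less where a joint would pass 70% of its speed; a pose out of reach is approached as far as the arm can. A call with a number of a shift or a turn outside -1 to 1 is refused whole. A call with a gripper value outside its range is refused whole. The fingers move at their own pace and stop on an object; FORCE is the grip in N (left out, the last holds). Time passes only in rows, so rows that repeat a pose let the fingers close. It gives the time, the measured TCP pose, the force, the opening and the grip force at its end, in the units of the state.
- status.sense(): the state, without advancing time (a new reading comes with each control period).
- capture(name): name is "scene" or "top"; returns (picture, depth): 384x512x3 uint8, red, green, blue; 384x512 float32, mm along the optical axis (not along the pixel's ray), 0 where there is no reading.
- camera_info(name): a dict with "K" (3x3 intrinsics, pixels), "D" ([k1, k2, p1, p2, k3] as OpenCV has them; the pictures are not rectified), "camera_from_world" (4x4, takes a point from world to camera coordinates). Camera axes: x right, y up, looking along -z (the intrinsics and any distortion apply to the point x, -y, -z); pixel columns grow to the right and rows downward; lengths in mm; the calibration is good to about 2 mm. A picture is of the moment at which its call begins. camera_info takes no time and is no camera call.
- ticket.finish_job(): hands the job in; it is judged then, once.
The state is a dict: "time_s": time; "joints": joint angles; "dq": joint speeds; "tau": joint torques, N m; "eef_pos": TCP position; "ee_rot": TCP orientation; "force": force on the tool from outside, world axes, zero at the start; "wrist_torque": the same for the moment, N m; "grip_width": opening from 0.0 (shut) to 1.0 (fully open); "grip_force": force on a finger pad.
Only numpy, scipy, OpenCV 4.12 (cv2) and the standard library are available. Lean on these libraries where they do the work, as an engineer would, in place of code of your own. Each camera call takes 0.05 s, during which the arm holds its last target. There are 200 camera calls.

## Working session

There is one attempt and no reset: what is moved stays moved. The work goes in short steps, Python scripts to look and compute and a shell command to move; the robot and the scene stay as the last step left them, time stands still between calls to the robot, and variables do not carry over. Pictures are saved under pics/ and viewed, at most 10 in all, crops included, and the job is handed in when it is done.

```bash
ls; mkdir -p pics; python3 - <<'E'
from rig import status,capture,camera_info
import cv2,numpy as np
print(status.sense())
for n in("scene","top"):
    p,d=capture(n); cv2.imwrite(f"pics/{n}0.png",p[:,:,::-1]); np.savez(f"{n}0.npz",p=p,d=d)
    i=camera_info(n); print(n,np.round(i["K"],2).tolist(),i["D"],np.round(i["camera_from_world"],4).tolist(),(d>0).mean())
E
```

```text
pics
{'time_s': 0.0, 'joints': array([ 9.02608141e-01,  3.13482268e-01,  1.49844647e+00,  5.72357428e-06,
        1.33094001e+00, -2.23391818e-01]), 'dq': array([-0.00094605, -0.0002009 , -0.00016479, -0.00133755,  0.00100599,
       -0.00056106]), 'tau': array([-7.43694072e-04, -4.12254882e+01, -2.59750503e+01, -6.06209892e-05,
        4.05353247e-03,  1.27328258e-05]), 'eef_pos': array([225.88227842, 473.89024837, 404.11486996]), 'ee_rot': array([-2.77615474e-04,  2.20569995e-01,  9.75370940e-01, -5.74493382e-04]), 'force': array([ 0.24136814,  0.13407788, -0.1773856 ]), 'wrist_torque': array([-0.05640087, -0.00619307,  0.02507188]), 'grip_force': 0.0, 'grip_width': 0.9972976692804743}
scene [[393.08, 0.0, 256.95], [0.0, 393.08, 189.25], [0.0, 0.0, 1.0]] [-0.01611163  0.          0.          0.          0.        ] [[0.7787, -0.6274, -0.0075, -483.4799], [0.4231, 0.5163, 0.7446, -230.075], [-0.4633, -0.583, 0.6675, -1248.5966], [0.0, 0.0, 0.0, 1.0]] 0.9873708089192709
top [[395.54, 0.0, 258.5], [0.0, 395.54, 194.17], [0.0, 0.0, 1.0]] [-0.12222254  0.          0.          0.          0.        ] [[0.0267, -0.9996, -0.0113, -56.3515], [0.989, 0.0248, 0.1461, -567.579], [-0.1458, -0.0151, 0.9892, -1751.1498], [0.0, 0.0, 0.0, 1.0]] 0.9960123697916666
```

View pics/top0.png

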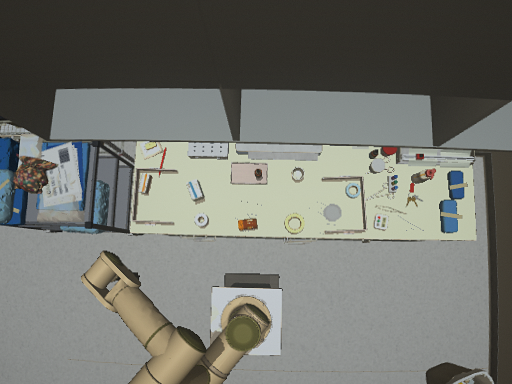

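View pics/scene0.png

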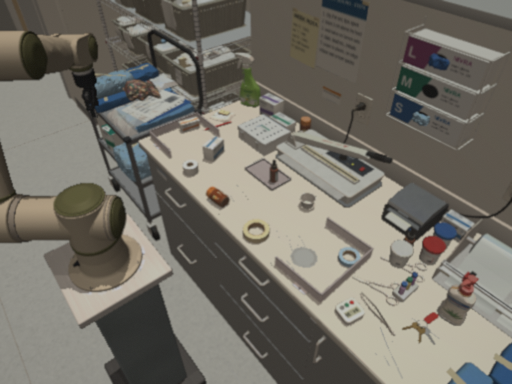

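The top view shows the left bay at (135–175, 170–222) with the orange-striped carton at (146,183). The right bay is at (322–365, 178–232) with the blue roll at (352,190). Loose items: carton (195,189), small roll (201,219), jar (248,224), big roll (294,222), gallipot (297,174), and the tray (249,173) with the dropper at (258,174). The scene view agrees.

```bash
cat > h.py <<'E'
import numpy as np,cv2
from rig import camera_info
def rays(n,uv):
    i=camera_info(n);T=np.array(i["camera_from_world"]);R=T[:3,:3]
    q=cv2.undistortPoints(np.array(uv,float).reshape(-1,1,2),np.array(i["K"]),np.array(i["D"])).reshape(-1,2)
    d=np.c_[q[:,0],-q[:,1],-np.ones(len(q))]@R
    return -R.T@T[:3,3],d          # origin, directions scaled to unit optical depth
def plane(n,uv,z):
    o,d=rays(n,uv);return o+d*((z-o[2])/d[:,2])[:,None]
def cloud(n,dep):
    v,u=np.mgrid[:dep.shape[0],:dep.shape[1]]
    o,d=rays(n,np.c_[u.ravel(),v.ravel()])
    P=o+d*dep.reshape(-1,1);P[dep.ravel()==0]=np.nan
    return P.reshape(*dep.shape,3)
def cross(a,ua,b,ub):
    o1,d1=rays(a,[ua]);o2,d2=rays(b,[ub]);A=np.c_[d1[0],-d2[0]]
    s,*_=np.linalg.lstsq(A,o2-o1,rcond=None);p,q=o1+s[0]*d1[0],o2+s[1]*d2[0]
    return (p+q)/2,np.linalg.norm(p-q)
E
python3 - <<'E'
from h import *
big=[]
for n in("top","scene"):
    f=np.load(f"{n}0.npz");P=cloud(n,f["d"]);p=f["p"]
    x,y,z=P[...,0],P[...,1],P[...,2]
    reg=(x>300)&(x<720)&(y>-480)&(y<520)
    print(n,"table z",np.nanmedian(z[reg&(z<15)]))
    m=(reg&(z>9)&(z<200)).astype(np.uint8)
    k,l,st,c=cv2.connectedComponentsWithStats(m,connectivity=4)
    for j in range(1,k):
        if st[j,4]<12: continue
        q=P[l==j];top=q[q[:,2]>np.percentile(q[:,2],90)-6]
        print(np.round(c[j]),st[j,4],"lo",np.round(np.percentile(q,2,0)),"hi",np.round(np.percentile(q,98,0)),"topmean",np.round(top.mean(0)),"rgb",p[l==j].mean(0).astype(int))
f=np.load("top0.npz")["p"];cv2.imwrite("pics/topc.png",cv2.resize(f[135:245,125:395,::-1],None,fx=2.96,fy=2.96,interpolation=cv2.INTER_CUBIC))
f=np.load("scene0.npz")["p"];cv2.imwrite("pics/scc.png",cv2.resize(f[90:330,130:400,::-1],None,fx=2.5,fy=2.5,interpolation=cv2.INTER_CUBIC))
E
```

```text
top table z -1.6811284981185963
[299. 172.] 65 lo [ 644. -247.   10.] hi [ 700. -192.   44.] topmean [ 678. -222.   38.] rgb [132 131 119]
[157. 169.] 93 lo [671. 347.  11.] hi [679. 516.  50.] topmean [675. 439.  45.] rgb [120 113 105]
[258. 173.] 57 lo [650. -51.  13.] hi [680. -19. 102.] topmean [666. -37.  98.] rgb [76 63 52]
[144. 183.] 195 lo [565. 467.  13.] hi [651. 513.  50.] topmean [607. 490.  45.] rgb [161 152 134]
[338. 178.] 74 lo [ 650. -477.   10.] hi [ 664. -333.   51.] topmean [ 656. -404.   45.] rgb [121 115 105]
[195. 190.] 259 lo [536. 214.  17.] hi [622. 282.  74.] topmean [580. 249.  69.] rgb [155 166 167]
[349. 190.] 69 lo [ 569. -478.   10.] hi [ 636. -441.   27.] topmean [ 601. -460.   19.] rgb [140 163 165]
[201. 220.] 133 lo [418. 188.  21.] hi [473. 244.  47.] topmean [448. 218.  40.] rgb [174 178 176]
[294. 223.] 199 lo [ 402. -250.   11.] hi [ 485. -165.   31.] topmean [ 443. -207.   26.] rgb [183 186 134]
[154. 221.] 69 lo [429. 346.  10.] hi [438. 516.  51.] topmean [434. 440.  46.] rgb [157 153 140]
[247. 224.] 192 lo [410. -34.  23.] hi [456.  47.  
[... 617 characters left out ...]
] hi [679. -31. 101.] topmean [667. -42.  91.] rgb [75 64 57]
[217. 197.] 291 lo [410. -39.  10.] hi [457.  39.  48.] topmean [433.   2.  44.] rgb [105  72  51]
[307. 200.] 175 lo [ 648. -246.   10.] hi [ 701. -194.   40.] topmean [ 678. -218.   37.] rgb [119 112 101]
[343. 232.] 308 lo [ 651. -477.   10.] hi [ 664. -338.   45.] topmean [ 658. -410.   41.] rgb [110 101  94]
[255. 230.] 382 lo [ 401. -254.    9.] hi [ 487. -170.   28.] topmean [ 444. -211.   24.] rgb [153 143 111]
[344. 252.] 116 lo [ 573. -480.    9.] hi [ 635. -448.   23.] topmean [ 605. -463.   18.] rgb [131 140 141]
[290. 272.] 269 lo [ 408. -477.   10.] hi [ 419. -354.   44.] topmean [ 414. -417.   41.] rgb [110 100  94]
```

View pics/topc.png

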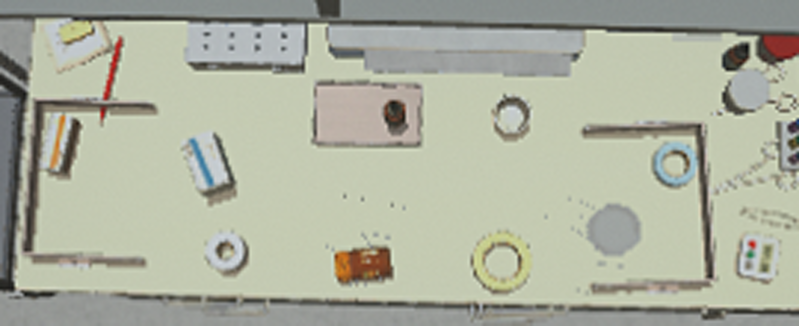

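View pics/scc.png

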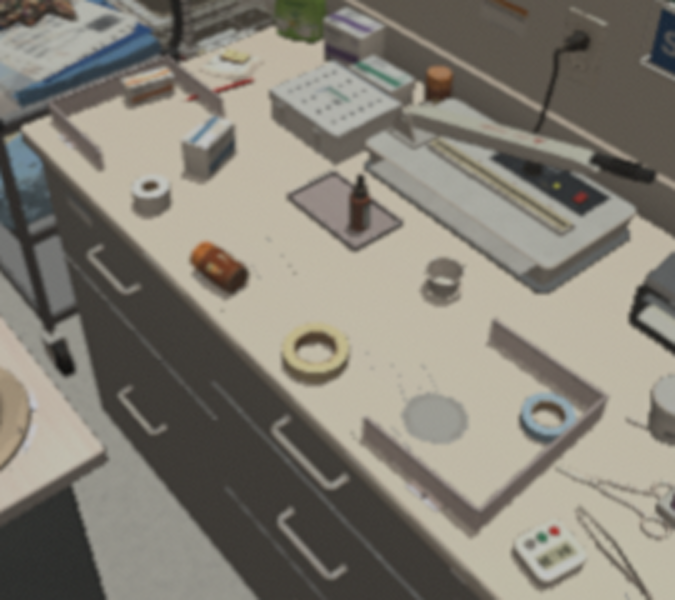

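The crops show the same layout more clearly. The carton's long side is tilted from world x, the jar's lid is to the left, and a flat grey disc lies in the right bay (mark only). The dropper stands at the right end of the tray. Next I'll fit angles and centres.

```bash
python3 - <<'E'
from h import *
T=np.load("top0.npz");S=np.load("scene0.npz");C={"top":cloud("top",T["d"]),"scene":cloud("scene",S["d"])}
def rect(n,box,zl,zh):
    P=C[n].reshape(-1,3);b=box
    q=P[(P[:,0]>b[0])&(P[:,0]<b[1])&(P[:,1]>b[2])&(P[:,1]<b[3])&(P[:,2]>zl)&(P[:,2]<zh)]
    r=cv2.minAreaRect(q[:,:2].astype(np.float32));print(n,len(q),np.round(r[0]),np.round(r[1]),round(r[2],1),"z",np.round(np.median(q[:,2]),1))
for n in C:
    print("carton");rect(n,(520,640,190,300),61,80)
    print("jar");rect(n,(395,475,-55,65),28,60)
    print("walls L front/rear/back, R front/rear/back")
    for b in [(420,450,330,540),(660,695,330,520),(440,670,515,550),(395,430,-560,-330),(640,680,-560,-330),(420,645,-550,-505)]:rect(n,b,33,60)
    print("disc/tray rim");rect(n,(600,740,-110,110),7,16)
# two-view ray crossing: jar and roll colour blobs
def blob(p,lo,hi,box):
    h=cv2.cvtColor(p,cv2.COLOR_RGB2HSV);m=cv2.inRange(h,lo,hi);M=np.zeros_like(m);x0,x1,y0,y1=box;M[y0:y1,x0:x1]=m[y0:y1,x0:x1]
    mm=cv2.moments(M,True);return mm["m10"]/mm["m00"],mm["m01"]/mm["m00"]
for nm,lo,hi,bt,bs in [("jar",(3,130,40),(20,255,255),(235,262,212,235),(200,235,182,210)),("bigroll",(20,60,90),(40,255,255),(280,308,208,236),(238,274,215,245)),("carton stripe",(95,80,60),(115,255,255),(180,208,175,205),(195,230,130,165))]:
    a=blob(T["p"],lo,hi,bt);b=blob(S["p"],lo,hi,bs);print(nm,np.round(a),np.round(b),*np.round(cross("top",a,"scene",b)[0]),round(cross("top",a,"scene",b)[1],1))
# tray corners from crop picture, on z=12 in top
print(np.round(plane("top",[(125+u/2.96,135+v/2.96) for u,v in [(313,83),(421,83),(422,146),(315,143),(614,229)]],12)))
E
```

```text
carton
top 192 [581. 250.] [86. 52.] 23.4 z 66.6
jar
top 181 [433.   7.] [45. 81.] 2.3 z 40.3
walls L front/rear/back, R front/rear/back
top 59 [436. 441.] [190.  15.] 86.1 z 42.9
top 51 [676. 432.] [171.   8.] 89.8 z 41.8
top 70 [556. 528.] [ 10. 223.] 89.1 z 43.7
top 51 [ 418. -439.] [  6. 180.] 3.6 z 41.6
top 61 [ 658. -427.] [184.  25.] 87.3 z 41.4
top 82 [ 532. -522.] [ 22. 221.] 88.5 z 41.0
disc/tray rim
top 162 [671.  -0.] [208. 134.] 89.5 z 9.0
carton
scene 170 [581. 245.] [86. 56.] 23.1 z 66.6
jar
scene 213 [434.   3.] [48. 83.] 3.2 z 41.3
walls L front/rear/back, R front/rear/back
scene 61 [435. 435.] [187.  15.] 85.9 z 41.2
scene 58 [672. 429.] [180.  20.] 88.9 z 40.7
scene 111 [555. 525.] [ 18. 228.] 89.5 z 39.6
scene 172 [ 416. -444.] [ 10. 184.] 4.8 z 40.7
scene 160 [ 653. -428.] [ 25. 186.] 0.6 z 40.6
scene 176 [ 532. -527.] [ 29. 224.] 87.1 z 41.1
disc/tray rim
scene 159 [674.  14.] [197. 112.] 86.5 z 10.3
jar [247. 224.] [215. 195.] 433.0 9.0 31.0 0.5
bigroll [294. 223.] [256. 230.] 446.0 -207.0 13.0 4.1Traceback (most recent call last):
  File "<stdin>", line 18, in <module>
  File "<stdin>", line 16, in blob
ZeroDivisionError: float division by zero
```

```bash
R='import sys'; python3 -m crank '[[-1,0,0,0,0,-0.5664,0],[-1,0,0,0,0,-0.5664,0],[-1,0,0,0,0,-0.5664,0],[-1,0,0,0,0,-0.5664,0]]' 30
python3 -m crank '[[-1,-1,0.6,0,0,0,0],[-1,-1,0.6,0,0,0,0],[-1,-1,0.6,0,0,0,0],[-1,-1,0.6,0,0,0,0]]'
python3 -m crank '[[-1,-0.839,0.4,0,0,0,0],[-1,-0.839,0.4,0,0,0,0],[-1,-0.839,0.4,0,0,0,0],[-1,-0.839,0.4,0,0,0,0]]'
python3 -m crank '[[-0.648,0,0.2,0,0,-0.5178,0],[-0.648,0,0.2,0,0,-0.5178,0],[-0.648,0,0.2,0,0,-0.5178,0],[-0.648,0,0.2,0,0,-0.5178,0],[-0.648,0,0.2,0,0,-0.5178,0]]'
```

```text
time_s: 0.5
eef_pos: [317.4, 430.2, 404.2]
ee_rot: [-0.0, 0.0, 1.0, -0.0]
force: [-0.2, 0.4, -0.5]
grip_width: 1.002
grip_force: 0.0
time_s: 0.9
eef_pos: [417.8, 328.5, 342.2]
ee_rot: [-0.002, 0.003, 1.0, -0.001]
force: [0.6, -0.1, -0.3]
grip_width: 1.0
grip_force: 0.0
time_s: 1.3
eef_pos: [517.7, 245.5, 303.1]
ee_rot: [-0.001, 0.003, 1.0, -0.0]
force: [-0.2, 1.1, 0.7]
grip_width: 1.002
grip_force: 0.0
time_s: 1.8
eef_pos: [580.1, 248.3, 285.1]
ee_rot: [0.0, -0.201, 0.98, 0.0]
force: [0.1, -0.1, -1.2]
grip_width: 1.0
grip_force: 0.0
```

```bash
python3 -m crank '[[0,0,0.4,0,0,0,0],[0,0,0.8,0,0,0,0],[0,0,0.97,0,0,0,0],[0,0,0.97,0,0,0,0]]'
python3 -m crank '[[0,0,0,0,0,0,1],[0,0,0,0,0,0,1],[0,0,0,0,0,0,1],[0,0,0,0,0,0,1],[0,0,0,0,0,0,1],[0,0,0,0,0,0,1],[0,0,0,0,0,0,1],[0,0,0,0,0,0,1]]' 25
```

```text
time_s: 2.2
eef_pos: [579.8, 247.5, 185.6]
ee_rot: [-0.002, -0.201, 0.98, 0.0]
force: [-0.5, -0.3, 0.2]
grip_width: 0.998
grip_force: 0.0
time_s: 3.0
eef_pos: [581.3, 247.2, 189.6]
ee_rot: [0.002, -0.202, 0.979, 0.0]
force: [-1.7, 1.0, 6.4]
grip_width: 0.595
grip_force: 26.9
```

```bash
python3 -m crank '[[0.01,0.16,0,0,0,0.08,1],[0.02,0.32,0,0,0,0.17,1],[0.03,0.48,0,0,0,0.26,1],[0.03,0.64,0,0,0,0.35,1],[0.04,0.8,0,0,0,0.44,1],[0.049,0.947,0,0,0,0.5178,1],[0.049,0.947,0,0,0,0.5178,1]]'
python3 -m crank '[[0.07,0.17,0,0,0,0,1],[0.14,0.34,0,0,0,0,1],[0.21,0.51,0,0,0,0,1],[0.28,0.68,0,0,0,0,1],[0.35,0.85,0,0,0,0,1],[0.42,1,0,0,0,0,1],[0.42,1,0,0,0,0,1],[0.42,1,0,0,0,0,1]]'
python3 -m crank '[[0,0,0,0,0,0,0.15],[0,0,0,0,0,0,0.15],[0,0,0,0,0,0,0.15],[0,0,0,0,0,0,0.15],[0,0,0,0,0,0,0.15]]'
python3 -m crank '[[0,0,-0.3,0,0,0,0.15],[0,0,-0.6,0,0,0,0.15],[0,0,-1,0,0,0,0.15],[0,0,-1,0,0,0,0.15]]'
```

```text
time_s: 3.7
eef_pos: [538.7, 333.6, 189.6]
ee_rot: [0.001, 0.0, 1.0, 0.001]
force: [-2.1, 3.3, 7.4]
grip_width: 0.59
grip_force: 26.9
time_s: 4.5
eef_pos: [496.8, 433.2, 189.7]
ee_rot: [0.001, -0.0, 1.0, 0.001]
force: [-3.0, 3.9, 7.0]
grip_width: 0.587
grip_force: 26.7
time_s: 5.0
eef_pos: [497.1, 431.9, 187.6]
ee_rot: [-0.0, 0.0, 1.0, -0.0]
force: [-0.8, 0.2, -1.6]
grip_width: 0.847
grip_force: 0.0
time_s: 5.4
eef_pos: [497.6, 432.4, 293.6]
ee_rot: [0.004, -0.0, 1.0, 0.003]
force: [0.6, -0.6, 0.1]
grip_width: 0.851
grip_force: 0.0
```

```bash
python3 - <<'E'
from rig import status,capture
import cv2
print(status.sense()["joints"].round(3))
p,d=capture("top");cv2.imwrite("pics/top1.png",cv2.resize(p[135:245,125:395,::-1],None,fx=2.96,fy=2.96,interpolation=cv2.INTER_CUBIC))
E
```

```text
[ 0.538  0.7    1.189 -0.     1.243 -1.033]
```

View pics/top1.png

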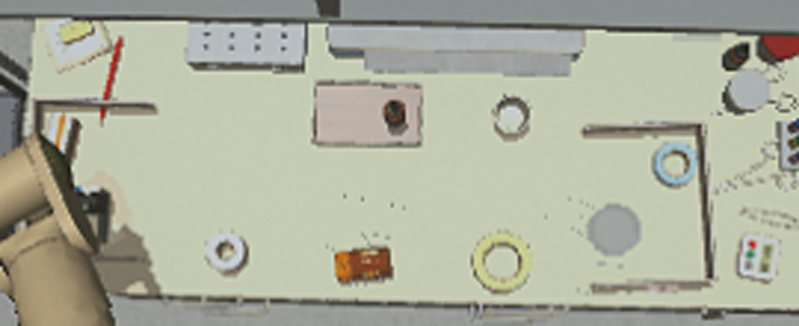

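The carton is inside the left bay beside its sample, partly hidden by the arm at crop (70–130, 190–270), and nothing else has moved. Next is the big roll.

```bash
python3 -m crank '[[0.3,-1,0,0,0,1,0.3],[0.3,-1,0,0,0,1,0.3],[0.3,-1,0,0,0,1,0.3],[0.3,-1,0,0,0,1,0.3],[0.3,-1,0,0,0,1,0.3],[0.3,-1,0,0,0,1,0.3]]'
python3 -m crank '[[-1,-1,0,0,0,1,0.3],[-1,-1,0,0,0,1,0.3],[-1,-1,0,0,0,1,0.3],[-1,-1,0,0,0,1,0.3],[-1,-1,0,0,0,1,0.3],[-1,-1,0,0,0,1,0.3]]'
python3 -m crank '[[-1,0,0,0,0,0,0.3],[-1,0,0,0,0,0,0.3],[-1,0,0,0,0,0,0.3]]'
python3 -m crank '[[-1,0,0,0,0,0,0.3],[-1,0,0,0,0,0,0.3],[-1,0,0,0,0,0,0.3]]'
python3 -m crank '[[-1,0,0,0,0,0,0.3],[-1,0,0,0,0,0,0.3],[-1,0,0,0,0,0,0.3]]'
python3 -m crank '[[-0.36,-0.23,0.3,0,0,0,0.3],[-0.36,-0.23,0.3,0,0,0,0.3],[-0.36,-0.23,0.3,0,0,0,0.3]]'
python3 -m crank '[[0,0,0.4,0,0,0,0.3],[0,0,0.82,0,0,0,0.3],[0,0,0.82,0,0,0,0.3],[0,0,0.82,0,0,0,0.3]]'
```

```text
time_s: 6.05
eef_pos: [466.9, 331.8, 286.5]
ee_rot: [-0.001, 0.385, 0.923, -0.001]
force: [-0.4, 0.6, -0.9]
grip_width: 0.699
grip_force: 0.0
time_s: 6.65
eef_pos: [466.9, 190.1, 286.7]
ee_rot: [-0.001, 0.709, 0.705, -0.001]
force: [-0.4, 0.4, 0.5]
grip_width: 0.698
grip_force: 0.0
time_s: 6.95
eef_pos: [467.0, 86.5, 286.8]
ee_rot: [-0.0, 0.709, 0.705, -0.001]
force: [0.1, 0.8, 1.0]
grip_width: 0.697
grip_force: 0.0
time_s: 7.25
eef_pos: [467.1, -13.3, 287.0]
ee_rot: [-0.0, 0.709, 0.705, -0.001]
force: [0.2, 1.2, 0.8]
grip_width: 0.699
grip_force: 0.0
time_s: 7.55
eef_pos: [467.1, -113.1, 287.0]
ee_rot: [0.0, 0.709, 0.705, -0.0]
force: [0.0, 0.2, -0.6]
grip_width: 0.697
grip_force: 0.0
time_s: 7.85
eef_pos: [443.9, -145.0, 256.9]
ee_rot: [-0.001, 0.707, 0.707, -0.0]
force: [0.7, -0.4, 0.2]
grip_width: 0.699
grip_force: 0.0
time_s: 8.25
eef_pos: [444.8, -144.7, 176.6]
ee_rot: [-0.0, 0.707, 0.708, 0.0]
force: [1.0, -0.2, -0.8]
grip_width: 0.7
grip_force: 0.0
```

```bash
python3 -m crank '[[-0.1,0,0,0,0,0,0.3],[-0.2,0.02,0,0,0,0,0.3],[-0.3,0.03,0,0,0,0,0.3],[-0.4,0.04,0,0,0,0,0.3],[-0.5,0.05,0,0,0,0,0.3],[-0.6,0.06,0,0,0,0,0.3],[-0.7,0.08,0,0,0,0,0.3],[-0.8,0.1,0,0,0,0,0.3],[-0.9,0.11,0,0,0,0,0.3],[-1,0.12,0,0,0,0,0.3]]'
python3 -m crank '[[-0.1,0.01,0,0,0,0,0.3],[-0.2,0.02,0,0,0,0,0.3],[-0.3,0.03,0,0,0,0,0.3],[-0.4,0.04,0,0,0,0,0.3],[-0.5,0.05,0,0,0,0,0.3],[-0.6,0.06,0,0,0,0,0.3],[-0.7,0.08,0,0,0,0,0.3],[-0.8,0.1,0,0,0,0,0.3],[-0.9,0.11,0,0,0,0,0.3],[-1,0.12,0,0,0,0,0.3]]'
python3 -m crank '[[-0.1,0.01,0,0,0,0,0.3],[-0.2,0.02,0,0,0,0,0.3],[-0.3,0.03,0,0,0,0,0.3],[-0.4,0.04,0,0,0,0,0.3],[-0.48,0.05,0,0,0,0,0.3],[-0.55,0.06,0,0,0,0,0.3],[-0.6,0.06,0,0,0,0,0.3],[-0.65,0.06,0,0,0,0,0.3],[-0.69,0.06,0,0,0,0,0.3],[-0.72,0.06,0,0,0,0,0.3],[-0.72,0.06,0,0,0,0,0.3]]'
python3 -m crank '[[0.1,0,0,0,0,0,0.3],[0.2,0,-0.3,0,0,0,0.3],[0.2,0,-0.8,0,0,0,0.3],[0.2,0,-1,0,0,0,0.3]]'
python3 - <<'E'
from h import *
from rig import capture
p,d=capture("scene");P=cloud("scene",d).reshape(-1,3)
q=P[(abs(P[:,0]-500)<70)&(P[:,1]<-340)&(P[:,1]>-515)&(P[:,2]>12)&(P[:,2]<36)&(P[:,0]>428)&(P[:,0]<565)]
print(len(q),cv2.minEnclosingCircle(q[:,:2].astype(np.float32)))
cv2.imwrite("pics/sc2.png",cv2.resize(p[90:330,130:400,::-1],None,fx=2.2,fy=2.2))
E
```

```text
time_s: 9.25
eef_pos: [456.1, -246.2, 175.7]
ee_rot: [-0.0, 0.707, 0.707, -0.0]
force: [-0.4, 0.6, 0.8]
grip_width: 0.7
grip_force: 0.6
time_s: 10.25
eef_pos: [468.2, -346.2, 175.7]
ee_rot: [0.0, 0.707, 0.707, 0.0]
force: [-0.6, 0.9, 0.3]
grip_width: 0.701
grip_force: 0.6
time_s: 11.35
eef_pos: [474.0, -417.7, 175.7]
ee_rot: [0.0, 0.707, 0.707, -0.0]
force: [-0.2, -0.3, 0.2]
grip_width: 0.698
grip_force: 0.0
time_s: 11.75
eef_pos: [474.6, -396.6, 280.1]
ee_rot: [0.003, 0.707, 0.707, -0.0]
force: [-0.6, -0.9, -0.0]
grip_width: 0.699
grip_force: 0.0
428 ((474.05859375, -462.2904052734375), 46.06949996948242)
```

View pics/sc2.png

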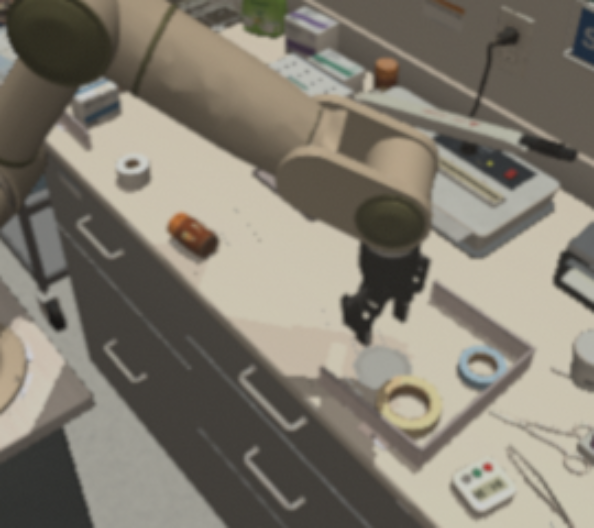

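The big roll lies in the right bay at (474,-462), at crop (410,403), next to the blue sample and touching nothing. Next is the small roll.

```bash
for i in 1 2 3 4; do python3 -m crank '[[1,0,0,0,0,0,0.3],[1,0,0,0,0,0,0.3],[1,0,0,0,0,0,0.3]]' | sed -n 2p; done
python3 -m crank '[[1,-0.26,0,0,0,-1,0],[1,-0.26,0,0,0,-1,0],[1,-0.26,0,0,0,-1,0],[1,-0.26,0,0,0,-1,0],[1,-0.26,0,0,0,-1,0],[1,-0.26,0,0,0,-1,0]]'
python3 -m crank '[[0.8,0.8,0,0,0,-1,0],[0.8,0.8,0,0,0,-1,0],[0.8,0.8,0,0,0,-1,0],[0.8,0.8,0,0,0,-1,0],[0.8,0.8,0,0,0,-1,0],[0.8,0.8,0,0,0,-1,0],[0.8,0.8,0,0,0,-1,0]]'
```

```text
eef_pos: [473.9, -291.9, 275.0]
eef_pos: [473.6, -192.6, 275.2]
eef_pos: [473.4, -93.1, 275.3]
eef_pos: [473.4, 6.6, 275.4]
time_s: 13.6
eef_pos: [448.2, 102.1, 275.5]
ee_rot: [0.0, 0.381, 0.925, -0.0]
force: [-0.1, 0.0, 0.4]
grip_width: 1.0
grip_force: 0.0
time_s: 14.3
eef_pos: [448.4, 215.2, 275.4]
ee_rot: [-0.0, 0.0, 1.0, -0.0]
force: [0.2, 0.4, -0.5]
grip_width: 0.999
grip_force: 0.0
```

```bash
python3 -m crank '[[0,0,0.4,0,0,0,0],[0,0,0.8,0,0,0,0],[0,0,0.97,0,0,0,0],[0,0,0.97,0,0,0,0]]'
python3 -m crank '[[0,0,0,0,0,0,1],[0,0,0,0,0,0,1],[0,0,0,0,0,0,1],[0,0,0,0,0,0,1],[0,0,0,0,0,0,1],[0,0,0,0,0,0,1],[0,0,0,0,0,0,1]]' 25
```

```text
time_s: 14.7
eef_pos: [447.6, 215.2, 176.5]
ee_rot: [-0.002, 0.001, 1.0, -0.001]
force: [0.9, 0.0, 0.5]
grip_width: 0.999
grip_force: 0.0
time_s: 15.4
eef_pos: [448.5, 215.8, 180.1]
ee_rot: [0.001, 0.0, 1.0, 0.0]
force: [-1.1, -1.9, 8.2]
grip_width: 0.688
grip_force: 27.4
```

```bash
python3 -m crank '[[-0.12,-0.12,0,0,0,0,1],[-0.25,-0.25,0,0,0,0,1],[-0.38,-0.38,0,0,0,0,1],[-0.5,-0.5,0,0,0,0,1],[-0.62,-0.62,0,0,0,0,1],[-0.75,-0.75,0,0,0,0,1],[-0.88,-0.88,0,0,0,0,1],[-1,-1,0,0,0,0,1]]'
for i in 1 2 3 4 5; do python3 -m crank '[[0,-0.14,0,0,0,0,1],[0,-0.28,0,0,0,0,1],[0,-0.42,0,0,0,0,1],[0,-0.56,0,0,0,0,1],[0,-0.7,0,0,0,0,1],[0,-0.85,0,0,0,0,1],[0,-1,0,0,0,0,1]]' | sed -n '2p;5p'; done
python3 -m crank '[[0,-0.1,0,0,0,0,1],[0,-0.19,0,0,0,0,1],[0,-0.26,0,0,0,0,1],[0,-0.26,0,0,0,0,1]]'
python3 -m crank '[[0,0,0,0,0,0,0.12],[0,0,0,0,0,0,0.12],[0,0,0,0,0,0,0.12],[0,0,0,0,0,0,0.12]]'
python3 -m crank '[[0,0,-0.3,0,0,0,0.12],[0,0,-0.6,0,0,0,0.12],[0,0,-1,0,0,0,0.12],[0,0,-1,0,0,0,0.12]]'
```

```text
time_s: 16.2
eef_pos: [548.7, 115.5, 180.2]
ee_rot: [0.001, 0.0, 1.0, 0.0]
force: [-2.9, 3.4, 6.7]
grip_width: 0.688
grip_force: 27.4
eef_pos: [548.1, 15.5, 180.2]
grip_width: 0.683
eef_pos: [548.1, -84.5, 180.2]
grip_width: 0.687
eef_pos: [548.1, -184.4, 180.1]
grip_width: 0.689
eef_pos: [548.1, -284.4, 180.1]
grip_width: 0.685
eef_pos: [548.1, -384.4, 180.2]
grip_width: 0.68
time_s: 20.1
eef_pos: [547.9, -411.1, 180.2]
ee_rot: [0.001, 0.0, 1.0, -0.001]
force: [-0.2, -1.9, 5.3]
grip_width: 0.685
grip_force: 27.6
time_s: 20.5
eef_pos: [548.0, -410.1, 178.6]
ee_rot: [-0.0, -0.0, 1.0, 0.0]
force: [0.1, -0.2, -1.0]
grip_width: 0.879
grip_force: 0.0
time_s: 20.9
eef_pos: [548.6, -410.7, 284.9]
ee_rot: [0.003, -0.0, 1.0, -0.004]
force: [0.3, -0.3, -0.0]
grip_width: 0.878
grip_force: 0.0
```

```bash
python3 - <<'E'
from h import *
from rig import capture
for n in("top","scene"):
    p,d=capture(n);P=cloud(n,d);q=P.reshape(-1,3)
    print(n,np.round(plane(n,[(1,1)],0)))
    for nm,b,z in [("small",(500,580,-450,-360),(30,50)),("jar",(395,475,-55,65),(28,60)),("dropper",(640,690,-80,0),(25,110)),("carton",(445,552,370,500),(60,80))]:
        s=q[(q[:,0]>b[0])&(q[:,0]<b[1])&(q[:,1]>b[2])&(q[:,1]<b[3])&(q[:,2]>z[0])&(q[:,2]<z[1])]
        if len(s)>5: r=cv2.minAreaRect(s[:,:2].astype(np.float32));print(nm,len(s),[np.round(v,1) for v in r])
    cv2.imwrite(f"pics/{n}3.png",p[:,:,::-1]);np.savez(f"{n}3.npz",p=p,d=d)
    # tray: reddish-grey floor, z 0..8
    h=cv2.cvtColor(p,cv2.COLOR_RGB2HSV).astype(int)
    reg=(P[...,0]>600)&(P[...,0]<735)&(abs(P[...,1])<130)&(P[...,2]<11)
    bg=np.median(p[(P[...,0]>480)&(P[...,0]<600)&(abs(P[...,1])<100)],0);print("bg",bg)
    m=reg&(np.abs(p-bg).sum(-1)>45);m=cv2.morphologyEx(m.astype(np.uint8),cv2.MORPH_OPEN,np.ones((2,2)))
    k,l,st,c=cv2.connectedComponentsWithStats(m);j=1+st[1:,4].argmax();v,u=np.where(l==j)
    w=plane(n,np.c_[u,v],5);r=cv2.minAreaRect(w[:,:2].astype(np.float32));print("tray",len(u),[np.round(x,1) for x in r])
f=cv2.imread("pics/top3.png")[135:245,125:395];g=cv2.imread("pics/scene3.png")[90:330,130:400]
cv2.imwrite("pics/both3.png",np.vstack([cv2.resize(f,(640,261)),cv2.resize(g,(371,330)).copy() if 0 else np.pad(cv2.resize(g,(371,330)),((0,0),(0,269),(0,0)))]))
E
```

```text
top [[1642. 1443.    0.]]
jar 12 [array([437.1,  45.7]), array([ 8.9, 28.9]), np.float64(70.9)]
dropper 51 [array([665.3, -37. ]), array([33.4, 27.3]), np.float64(1.4)]
carton 203 [array([497.3, 435.6]), array([78.2, 57.2]), np.float64(0.9)]
bg [49. 47. 42.]
tray 1407 [array([661.3,  -5.2]), array([258.5, 134.6]), np.float64(89.8)]
scene [[ 411. 3216.    0.]]
small 218 [array([ 548.6, -411.1]), array([61.7, 58.9]), np.float64(76.2)]
jar 215 [array([433.7,   3. ]), array([44.8, 88.2]), np.float64(5.9)]
dropper 102 [array([663.5, -44.6]), array([20.6, 32.1]), np.float64(44.8)]
bg [202. 194. 175.]
tray 578 [array([672.6,  -1.6]), array([108.2, 185. ]), np.float64(0.1)]
```

View pics/both3.png

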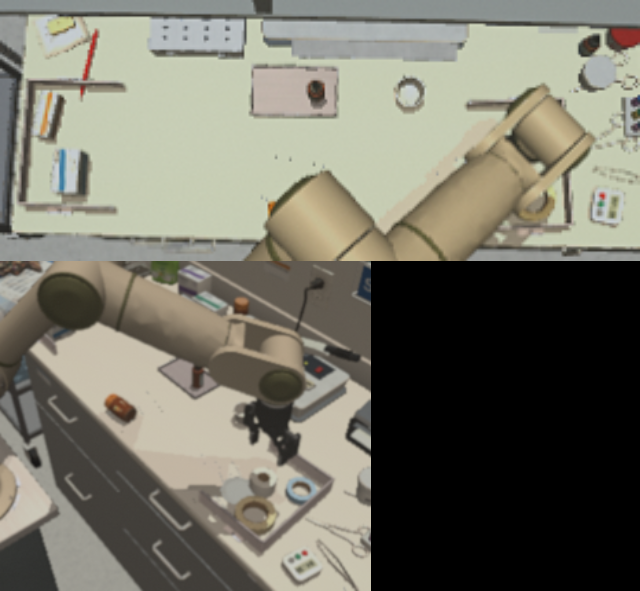

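The carton, big roll and small roll are all inside the correct bays, with the small roll at (548,-411). The jar is still lying at (433,4) and the dropper is standing. Next is the jar.

```bash
python3 - <<'E'
from h import *
print(np.round(plane("top",[(249,173.6),(125+250/2.37,135+66/2.37),(125+338/2.37,135+117/2.37)],8)))
E
python3 -m crank '[[1,1,0,0,0,0,0.12],[1,1,0,0,0,0,0.12],[1,1,0,0,0,0,0.12],[1,1,0,0,0,0,0.12]]' | sed -n 2,3p
python3 -m crank '[[0.15,1,0,0,0,1,0],[0.15,1,0,0,0,1,0],[0.15,1,0,0,0,1,0],[0.15,1,0,0,0,1,0],[0.15,1,0,0,0,1,0],[0.15,1,0,0,0,1,0]]' | sed -n 2,3p
python3 -m crank '[[1,1,0,0,0,0.933,0],[1,1,0,0,0,0.933,0],[1,1,0,0,0,0.933,0],[1,1,0,0,0,0.933,0],[1,1,0,0,0,0.933,0],[1,1,0,0,0,0.933,0]]' | sed -n 2,3p
python3 -m crank '[[0.73,0.04,0.3,0,0,0,0],[0.73,0.04,0.3,0,0,0,0],[0.73,0.04,0.3,0,0,0,0],[0.73,0.04,0.3,0,0,0,0]]'
python3 -m crank '[[0,0,0.3,0,0,0,0],[0,0,0.6,0,0,0,0],[0,0,0.687,0,0,0,0],[0,0,0.687,0,0,0,0]]'
python3 -m crank '[[0,0,0,0,0,0,1],[0,0,0,0,0,0,1],[0,0,0,0,0,0,1],[0,0,0,0,0,0,1],[0,0,0,0,0,0,1],[0,0,0,0,0,0,1],[0,0,0,0,0,0,1],[0,0,0,0,0,0,1]]' 30
```

```text
[[669.   6.   8.]
 [719.  94.   8.]
 [621. -82.   8.]]
eef_pos: [445.2, -306.6, 276.3]
ee_rot: [-0.003, -0.0, 1.0, 0.003]
eef_pos: [433.3, -210.4, 277.8]
ee_rot: [-0.001, 0.385, 0.923, 0.0]
eef_pos: [433.3, -68.6, 278.0]
ee_rot: [-0.001, 0.689, 0.725, -0.0]
time_s: 23.0
eef_pos: [433.5, 4.1, 248.3]
ee_rot: [-0.0, 0.687, 0.726, -0.0]
force: [-0.2, -0.9, 0.2]
grip_width: 1.0
grip_force: 0.0
time_s: 23.4
eef_pos: [433.3, 3.5, 179.6]
ee_rot: [-0.001, 0.688, 0.725, -0.0]
force: [-0.0, 0.1, -0.2]
grip_width: 1.002
grip_force: 0.0
time_s: 24.2
eef_pos: [433.6, 4.2, 181.1]
ee_rot: [0.001, 0.688, 0.726, 0.0]
force: [-0.9, -0.3, 9.5]
grip_width: 0.524
grip_force: 28.8
```

```bash
python3 -m crank '[[0,0,-0.3,0,0,0,1],[0.2,0.1,-0.6,0,0,0,1],[0.4,0.2,-0.6,0,0,0,1],[0.56,0.3,-0.6,0,0,0,1],[0.56,0.3,-0.6,0,0,0,1]]'|sed -n '2p;5p'
for i in 1 2; do python3 -m crank '[[0,0,0,0,0,0.16,1],[0,0,0,0,0,0.32,1],[0,0,0,0,0,0.48,1],[0,0,0,0,0,0.64,1],[0,0,0,0,0,0.8,1],[0,0,0,0,0,0.92,1],[0,0,0,0,0,1,1],[0,0,0,0,0,1,1]]'|sed -n '2,3p;5p';done
python3 -m crank '[[0,0,0.2,0,0,0.067,1],[0,0,0.4,0,0,0.067,1],[0,0,0.52,0,0,0.067,1],[0,0,0.58,0,0,0.067,1],[0,0,0.6,0,0,0.067,1],[0,0,0.6,0,0,0.067,1]]'
python3 -m crank '[[0,0,0,0,0,0,0],[0,0,0,0,0,0,0],[0,0,0,0,0,0,0],[0,0,0,0,0,0,0],[0,0,0,0,0,0,0]]'
python3 -m crank '[[0,0,-0.4,0,0,0,0],[0,0,-0.8,0,0,0,0],[0,0,-1,0,0,0,0],[0,0,-1,0,0,0,0]]'
```

```text
eef_pos: [460.6, 63.1, 240.6]
grip_width: 0.519
eef_pos: [459.9, 61.2, 240.1]
ee_rot: [-0.0, 0.914, 0.407, -0.0]
grip_width: 0.524
eef_pos: [460.0, 61.4, 240.1]
ee_rot: [0.0, 1.0, 0.027, -0.0]
grip_width: 0.524
time_s: 26.9
eef_pos: [460.2, 61.7, 181.0]
ee_rot: [0.0, 1.0, 0.001, -0.0]
force: [-5.3, -1.5, 8.9]
grip_width: 0.522
grip_force: 29.8
time_s: 27.4
eef_pos: [460.2, 61.8, 180.0]
ee_rot: [0.0, 1.0, 0.0, 0.0]
force: [0.0, -0.0, -0.3]
grip_width: 1.004
grip_force: 0.0
time_s: 27.8
eef_pos: [460.7, 61.8, 282.5]
ee_rot: [0.0, 1.0, 0.0, 0.003]
force: [-0.0, 0.2, 0.1]
grip_width: 1.0
grip_force: 0.0
```

```bash
python3 -m crank '[[0.3,0,0,0,-0.19,0,0],[0.6,0,0.1,0,-0.38,0,0],[0.8,0,0.2,0,-0.57,0,0],[1,0,0.2,0,-0.76,0,0],[1,0,0.2,0,-0.95,0,0],[1,0,0.2,0,-1,0,0],[1,0,0.2,0,-1,0,0]]'
python3 -m crank '[[0.3,0,0,0,0,0,0],[0.6,0,0,0,0,0,0],[0.948,0,0.014,0,0,0,0],[0.948,0,0.014,0,0,0,0]]'
python3 - <<'E'
from h import *
from rig import capture,status
print(status.sense()["joints"].round(2))
for n in("top","scene"):
    p,d=capture(n);q=cloud(n,d).reshape(-1,3);b=(405,520,20,105)
    s=q[(q[:,0]>b[0])&(q[:,0]<b[1])&(q[:,1]>b[2])&(q[:,1]<b[3])&(q[:,2]>28)&(q[:,2]<54)]
    if len(s)>5: print(n,len(s),[np.round(v,1) for v in cv2.minAreaRect(s[:,:2].astype(np.float32))])
    if n=="scene":cv2.imwrite("pics/sc4.png",cv2.resize(p[60:280,130:350,::-1],None,fx=2.5,fy=2.5))
E
```

```text
time_s: 28.5
eef_pos: [560.2, 61.8, 258.1]
ee_rot: [-0.0, 0.923, 0.0, -0.384]
force: [-0.2, 0.0, -0.6]
grip_width: 1.004
grip_force: 0.0
time_s: 28.9
eef_pos: [626.6, 61.6, 187.2]
ee_rot: [-0.0, 0.923, 0.0, -0.385]
force: [-0.7, -0.1, -0.3]
grip_width: 1.0
grip_force: 0.0
[-0.08  0.91  1.16 -0.06  1.86  1.5 ]
top 41 [array([467.8,  50.4]), array([64.2, 13.9]), np.float64(1.7)]
scene 204 [array([459.4,  56.4]), array([83.6, 45.8]), np.float64(2.7)]
```

View pics/sc4.png

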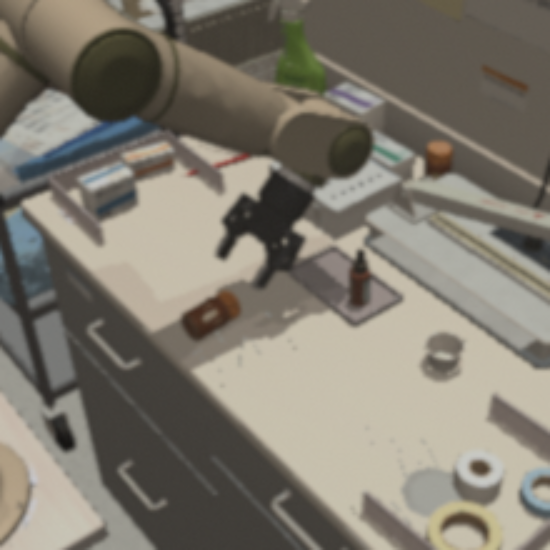

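The view shows the jar lying with its lid away from the robot at (460,58), the tilted open gripper behind it, and the dropper standing clear. Now I'll advance and grip.

```bash
python3 -m crank '[[0,0.03,0.2,0,0,0,0],[0,0.03,0.4,0,0,0,0],[0,0.03,0.6,0,0,0,0],[0,0.03,0.75,0,0,0,0],[0,0.03,0.8,0,0,0,0],[0,0.03,0.8,0,0,0,0]]'
python3 -m crank '[[0,0,0,0,0,0,1],[0,0,0,0,0,0,1],[0,0,0,0,0,0,1],[0,0,0,0,0,0,1],[0,0,0,0,0,0,1],[0,0,0,0,0,0,1],[0,0,0,0,0,0,1],[0,0,0,0,0,0,1]]' 40
```

```text
time_s: 29.6
eef_pos: [569.4, 58.8, 136.4]
ee_rot: [0.0, 0.924, 0.0, -0.382]
force: [-0.6, 0.5, 0.7]
grip_width: 1.0
grip_force: 0.0
time_s: 30.4
eef_pos: [570.0, 58.7, 136.1]
ee_rot: [0.0, 0.924, -0.0, -0.382]
force: [2.7, 0.7, 5.8]
grip_width: 0.517
grip_force: 40.7
```

```bash
python3 -m crank '[[-0.2,0,-0.11,0,0,0,1],[-0.4,0,-0.22,0,0,0,1],[-0.6,0,-0.33,0,0,0,1],[-0.8,0,-0.44,0,0,0,1],[-0.92,0,-0.495,0,0,0,1],[-0.92,0,-0.495,0,0,0,1]]'
python3 -m crank '[[0,0,0,0,0.12,0,1],[0,0,0,0,0.24,0,1],[0,0,0,0,0.36,0,1],[0,0,0,0,0.48,0,1],[0,0,0,0,0.6,0,1],[0,0,0,0,0.72,0,1],[0,0,0,0,0.84,0,1],[0,0,0,0,0.94,0,1],[0,0,0,0,1,0,1],[0,0,0,0,1,0,1]]'
python3 -m crank '[[0,0,0,0,0.12,0,1],[0,0,0,0,0.24,0,1],[0,0.03,0,0,0.36,0,1],[0,0.06,0,0,0.48,0,1],[0,0.09,0,0,0.6,0,1],[0,0.12,0,0,0.72,0,1],[0,0.14,0,0,0.84,0,1],[0,0.14,0,0,0.94,0,1],[0,0.14,0,0,1,0,1],[0,0.14,0,0,1,0,1]]'
python3 - <<'E'
from h import *
from rig import capture,status
print(status.sense()["joints"].round(2))
p,d=capture("scene");P=cloud("scene",d);h=cv2.cvtColor(p,cv2.COLOR_RGB2HSV)
m=cv2.inRange(h,(3,110,30),(20,255,255))>0
q=P[m&(P[...,0]>560)&(P[...,0]<740)&(P[...,1]>0)&(P[...,1]<110)];print(len(q),np.round(np.percentile(q,[3,50,97],axis=0)))
cv2.imwrite("pics/sc5.png",cv2.resize(p[60:280,130:350,::-1],None,fx=2.5,fy=2.5))
E
```

```text
time_s: 31.0
eef_pos: [539.6, 58.8, 236.6]
ee_rot: [0.0, 0.924, 0.0, -0.382]
force: [0.2, 0.9, -1.1]
grip_width: 0.518
grip_force: 40.9
time_s: 32.0
eef_pos: [539.5, 58.8, 234.4]
ee_rot: [-0.0, 1.0, -0.0, -0.001]
force: [-0.4, -0.6, -0.9]
grip_width: 0.522
grip_force: 40.9
time_s: 33.0
eef_pos: [539.8, 45.1, 234.6]
ee_rot: [-0.002, 0.925, 0.001, 0.38]
force: [-0.1, -0.2, -0.3]
grip_width: 0.518
grip_force: 40.9
[-0.15  0.48  1.83  1.09  0.12  0.37]
73 [[634.  22.  97.]
 [649.  32. 165.]
 [662.  59. 170.]]
```

View pics/sc5.png

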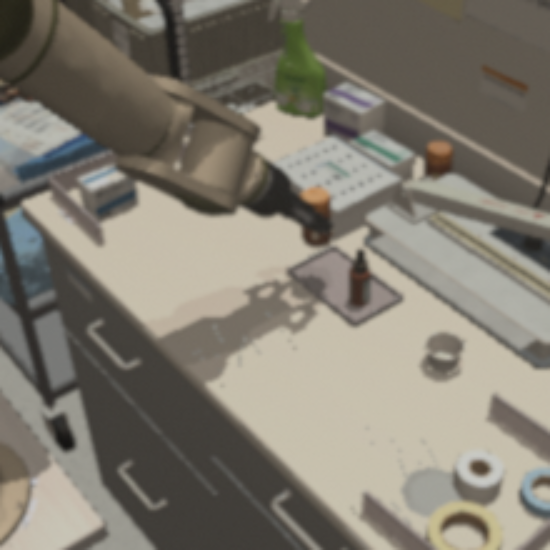

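The jar is upright in the gripper at crop (317,215), above the tray, and the dropper is standing clear at (360,280). I'll lower it slowly, because the wrist is near its singularity.

```bash
python3 -m crank '[[-0.03,0,0.05,0,0,0,1],[-0.06,0,0.1,0,0,0,1],[-0.09,0,0.15,0,0,0,1],[-0.12,0,0.2,0,0,0,1],[-0.15,0,0.25,0,0,0,1],[-0.18,0,0.3,0,0,0,1],[-0.21,0,0.35,0,0,0,1],[-0.24,0,0.4,0,0,0,1],[-0.27,0,0.45,0,0,0,1],[-0.3,0,0.5,0,0,0,1],[-0.313,0,0.535,0,0,0,1],[-0.313,0,0.535,0,0,0,1]]'
python3 - <<'E'
from h import *
from rig import capture,status
print(status.sense()["joints"].round(2))
for n in("top","scene"):
    p,d=capture(n);P=cloud(n,d);h=cv2.cvtColor(p,cv2.COLOR_RGB2HSV)
    m=cv2.inRange(h,(3,110,30),(20,255,255))>0
    q=P[m&(P[...,0]>600)&(P[...,0]<740)&(P[...,1]>0)&(P[...,1]<110)&(P[...,2]>15)];print(n,len(q),np.round(np.percentile(q,[3,50,97],axis=0)) if len(q) else 0)
E
```

```text
time_s: 34.25
eef_pos: [555.2, 45.2, 174.4]
ee_rot: [-0.002, 0.925, 0.001, 0.379]
force: [-0.0, 0.2, -0.5]
grip_width: 0.519
grip_force: 40.9
[-0.14  0.62  1.81  2.07  0.12 -0.6 ]
top 72 [[644.  29.  79.]
 [661.  48. 103.]
 [683.  68. 109.]]
scene 82 [[647.  24.  46.]
 [666.  34. 104.]
 [684.  57. 109.]]
```

```bash
python3 -m crank '[[-0.03,0,0.03,0,0,0,1],[-0.06,0,0.06,0,0,0,1],[-0.09,0,0.09,0,0,0,1],[-0.11,0,0.11,0,0,0,1],[-0.125,0,0.125,0,0,0,1],[-0.135,0,0.135,0,0,0,1],[-0.141,0,0.141,0,0,0,1],[-0.141,0,0.141,0,0,0,1]]'
```

```text
time_s: 35.15
eef_pos: [555.1, 45.2, 155.8]
ee_rot: [-0.001, 0.925, 0.001, 0.38]
force: [-0.8, -0.3, 0.6]
grip_width: 0.515
grip_force: 40.9
```

```bash
python3 -m crank '[[-0.005,0,0.005,0,0,0,1],[-0.01,0,0.01,0,0,0,1],[-0.01,0,0.01,0,0,0,1],[-0.01,0,0.01,0,0,0,1]]'
python3 -m crank '[[-0.005,0,0.005,0,0,0,1],[-0.01,0,0.01,0,0,0,1],[-0.01,0,0.01,0,0,0,1],[-0.01,0,0.01,0,0,0,1]]'
```

```text
time_s: 35.55
eef_pos: [555.4, 45.2, 155.3]
ee_rot: [-0.001, 0.924, 0.001, 0.382]
force: [-3.7, -0.5, 9.6]
grip_width: 0.514
grip_force: 41.2
time_s: 35.95
eef_pos: [555.9, 45.0, 154.9]
ee_rot: [-0.001, 0.924, 0.001, 0.383]
force: [-7.6, -2.2, 15.1]
grip_width: 0.519
grip_force: 40.7
```

```bash
python3 -m crank '[[0.007,0,-0.007,0,0,0,1],[0.007,0,-0.007,0,0,0,0.55],[0.007,0,-0.007,0,0,0,0.4],[0.007,0,-0.007,0,0,0,0.25],[0.007,0,-0.007,0,0,0,0.2],[0.007,0,-0.007,0,0,0,0.2],[0.007,0,-0.007,0,0,0,0.2]]'
python3 -m crank '[[0,0,-0.1,0,0,0,0.2],[0,0,-0.25,0,0,0,0.2],[0,0,-0.4,0,0,0,0.2],[0,0,-0.6,0,0,0,0.2],[0,0,-0.8,0,0,0,0.2],[0,0,-1,0,0,0,0.2],[0,0,-1,0,0,0,0.2],[0,0,-1,0,0,0,0.2]]'
python3 -m crank '[[0.2,0,-0.2,0,0,0,0.2],[0.4,0,-0.4,0,0,0,0.2],[0.4,0,-0.8,0,0,0,0.2],[0.4,0,-1,0,0,0,0.2],[0.4,0,-1,0,0,0,0.2],[0.4,0,-1,0,0,0,0.2]]'
python3 - <<'E'
from h import *
from rig import capture
ims=[]
for n in("top","scene"):
    p,d=capture(n);P=cloud(n,d);q=P.reshape(-1,3);f=np.load(f"{n}0.npz");Q=cloud(n,f["d"]).reshape(-1,3)
    B=dict(jar=(625,715,10,90,15,120),dropper=(640,690,-80,0,25,110),gallipot=(640,710,-255,-185,15,60),small=(500,566,-450,-360,30,50),big=(428,530,-510,-410,14,36),rsample=(568,640,-498,-430,13,33),carton=(450,550,370,490,60,80),csample=(563,655,462,516,30,60),timer=(400,520,-640,-540,12,40))
    for nm,b in B.items():
        g=lambda s:s[(s[:,0]>b[0])&(s[:,0]<b[1])&(s[:,1]>b[2])&(s[:,1]<b[3])&(s[:,2]>b[4])&(s[:,2]<b[5])]
        s,o=g(q),g(Q);print(n,nm,len(s),np.round(np.percentile(s,[4,96],axis=0)).tolist() if len(s) else 0,"was",np.round(np.percentile(o,[4,96],axis=0)).tolist() if len(o) else 0)
    c=p[135:245,125:395] if n=="top" else p[90:330,130:400]
    ims.append(cv2.resize(c[:,:,::-1],(640,261) if n=="top" else (371,330)))
cv2.imwrite("pics/both6.png",np.vstack([ims[0],np.pad(ims[1],((0,0),(0,269),(0,0)))]))
E
```

```text
time_s: 36.65
eef_pos: [554.9, 45.3, 153.6]
ee_rot: [-0.001, 0.925, 0.001, 0.38]
force: [-1.4, -0.2, 0.1]
grip_width: 0.805
grip_force: 0.0
time_s: 37.45
eef_pos: [484.7, 44.9, 225.0]
ee_rot: [-0.001, 0.925, 0.001, 0.38]
force: [0.1, -0.4, -0.3]
grip_width: 0.796
grip_force: 0.0
time_s: 38.05
eef_pos: [442.8, 44.6, 324.5]
ee_rot: [-0.001, 0.925, 0.001, 0.38]
force: [-0.3, -0.6, -0.7]
grip_width: 0.801
grip_force: 0.0
top jar 113 [[643.0, 25.0, 27.0], [683.0, 65.0, 90.0]] was [[656.0, 47.0, 16.0], [706.0, 89.0, 20.0]]
top dropper 51 [[651.0, -51.0, 33.0], [677.0, -23.0, 98.0]] was [[651.0, -51.0, 34.0], [676.0, -23.0, 102.0]]
top gallipot 55 [[645.0, -246.0, 17.0], [700.0, -192.0, 41.0]] was [[645.0, -246.0, 16.0], [699.0, -192.0, 42.0]]
top small 82 [[520.0, -434.0, 31.0], [565.0, -381.0, 43.0]] was 0
top big 185 [[435.0, -498.0, 16.0], [514.0, -420.0, 31.0]] was [[435.0, -416.0, 17.0], [435.0, -416.0, 17.0]]
top rsample 81 [[571.0, -496.0, 14.0], [634.0, -444.0, 26.0]] was [[570.0, -497.0, 14.0], [635.0, -445.0, 26.0]]
top carton 197 [[459.0, 409.0, 60.0], [535.0, 460.0, 73.0]] was 
[... 315 characters left out ...]
56.0, 29.0], [676.0, -33.0, 98.0]] was [[653.0, -56.0, 30.0], [678.0, -33.0, 99.0]]
scene gallipot 149 [[649.0, -246.0, 16.0], [700.0, -195.0, 40.0]] was [[649.0, -245.0, 16.0], [700.0, -195.0, 40.0]]
scene small 193 [[521.0, -440.0, 31.0], [564.0, -386.0, 41.0]] was 0
scene big 452 [[435.0, -503.0, 16.0], [522.0, -419.0, 28.0]] was 0
scene rsample 167 [[572.0, -497.0, 14.0], [635.0, -450.0, 21.0]] was [[572.0, -497.0, 14.0], [635.0, -450.0, 22.0]]
scene carton 80 [[458.0, 403.0, 61.0], [506.0, 454.0, 71.0]] was 0
scene csample 0 0 was [[571.0, 466.0, 31.0], [650.0, 504.0, 47.0]]
scene timer 467 [[429.0, -637.0, 16.0], [492.0, -582.0, 24.0]] was [[429.0, -637.0, 16.0], [492.0, -582.0, 25.0]]
```

View pics/both6.png

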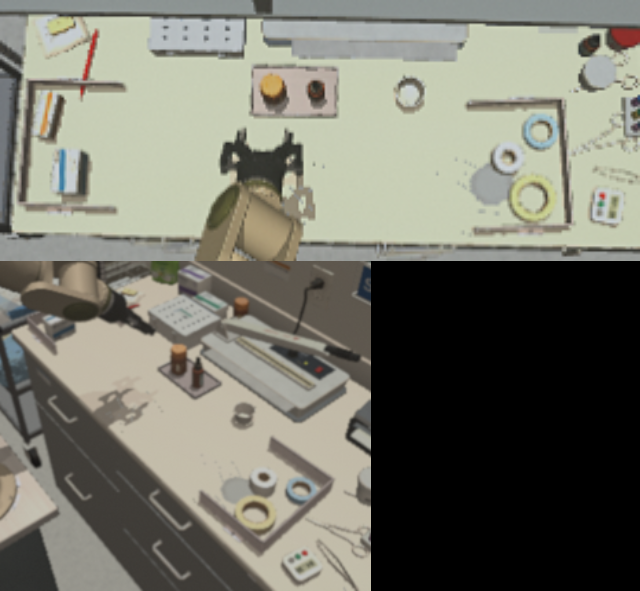

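The jar stands upright in the tray at (272,88), with its top measured at about 87 mm. The dropper is at (316,91), all the rolls and the carton are inside their bays, and the gallipot and timer haven't moved. Handing in.

```bash
python3 -c "
from rig import ticket
print(ticket.finish_job())"
```

```text
the job is handed in; nothing more can be done
None
```

I handed the job in at about 38 s: the last pictures show the carton in the left bay, both rolls in the right bay, the jar upright in the tray beside the standing dropper, and the samples, gallipot and timer where they were.

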